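# Shut off and vent the air to the test machine's grips

## Task

Make the air manifold of the tensile tester's pneumatic grips safe for a jaw change: with a fingertip, push the lever of the supply valve (the larger valve between the filter-regulator and the manifold block) round until it is fully shut, square across its pipe, and only then push the lever of the vent valve (the port valve that ends in a small silencer) round until it is fully open, in line with its pipe. Leave the levers of the two grip valves in line as they are, do not pinch any lever between the fingers, and do not disturb the things lying round the manifold.

Things in the scene. Friction and masses are not known exactly. Their poses are not given: they have to be found in the camera images.
- manifold: Fixed air manifold. Origin on the bench under the middle of its block (40 x 300 x 40 mm, top 130 mm up); x points away from the port valves (away from the robot at yaw 0), y along the block. Pipe axes 110 mm up. Supply valve off its -y end. Three smaller port valves on its -x face at y = -105, 0, +105 mm, stems at x = -65; which one is the vent varies. Base plate x -140 to 50, y -350 to 170.
- regulator_top (a point): Centre of the top of the filter-regulator's black knob (178 mm above the bench, 40 mm across), on a 48 mm square body with a grey bowl below and a gauge on its -x face. It stands in line past the supply valve, 69 mm from its stem.
- supply_lever (a joint): Supply valve's lever, on a vertical stem between two stops: 0 = in line with its pipe (open; points along the manifold's +y, over the block), 1.571 = square across it (shut; points along the manifold's +x). Grows clockwise seen from above. Starts between 0 and 0.3, stays where left (friction about 0.42 N m, no spring).
- supply_stem (a point): On the supply lever's turning axis, at mid height of its sleeve (158 mm above the bench).
- supply_lever_tip (a point): Middle of the end face of the supply lever, 95 mm from the stem axis, at mid height of its black sleeve. The sleeve runs from 34 to 95 mm off the axis, 18 mm wide, 12 mm deep (152 to 164 mm above the bench), with 22 mm of air between it and the block's top. The nut on the stem stays below the sleeve's top.
- vent_lever (a joint): Lever of the vent valve, the port valve ending in a 39 x 17 mm silencer along the manifold's -x: 0 = square across its pipe (shut; points along the manifold's +y), 1.571 = in line (open; points along -x, over the silencer). Grows anticlockwise seen from above, between stops. Starts between 0 and 0.05, stays where left (friction about 0.26 N m, no spring).
- vent_stem (a point): On the vent lever's turning axis, at mid height of its sleeve (150 mm above the bench).
- vent_lever_tip (a point): Middle of the end face of the vent lever, 82 mm from its stem axis, at mid height of its black sleeve. The sleeve runs from 30 to 82 mm off the axis, 16 mm wide, 12 mm deep (144 to 156 mm above the bench); nothing within 14 mm below it. Shut, its tip points at the next port valve's stem, 105 mm from its own (none if it is the last).
- grip1_lever (a joint): Lever of the first grip valve, a port valve like the vent's but with an elbow and a steel pipe down into the base plate: 0 = in line (open; points along the manifold's -x), 1.571 = across (shut; points along +y). Grows clockwise seen from above. Starts between 0 and 0.05 and must stay.
- grip1_stem (a point): On the first grip lever's turning axis, at mid height of its sleeve (150 mm above the bench); the lever is 82 mm long and 16 mm wide like the vent's.
- grip2_lever (a joint): Lever of the second grip valve, like the first.
- grip2_stem (a point): On the second grip lever's turning axis, as for the first.
- jaw_face: Bystander: loose steel jaw face, a 50 x 60 mm block 31 mm high, on the bench beyond the manifold. Origin at the centre of its underside.
- specimen: Bystander: flat aluminium dog-bone test specimen, 150 x 20 x 5 mm, loose on the bench past the manifold's +y end. Origin at the centre of its underside.
- wrench: Bystander: loose steel open-ended wrench, 160 mm long, on the bench beyond the manifold's block and supply valve. Origin at its middle, underneath.
- leak_bottle: Bystander: white plastic bottle of leak-detector, 48 mm across and 125 mm high, standing loose on the bench past the manifold's +y end. Origin at the centre of its underside.

How it is judged:
On the way, in this order (a step that is already met when the one before it is completed fails the run):
1. the supply valve is fully shut while the vent is still shut (value of joint supply_lever above 1.45 rad and value of joint vent_lever below 0.25 rad), for 0.2 s.
2. the vent valve is fully open (value of joint vent_lever above 1.45 rad), for 0.2 s.
At the end, for the whole second after the job is handed in: Supply lever within 7 degrees of square across its pipe and vent lever within 7 degrees of in line (joints above 1.45); both grip levers within 11 degrees of in line; jaw face, specimen, wrench and bottle within 20 mm of where they were, the bottle upright (value of joint each of supply_lever, vent_lever above 1.45 rad and value of joint each of grip1_lever, grip2_lever below 0.2 rad and distance of each of jaw_face, specimen, wrench, leak_bottle from where it was at the start of the episode below 0.02 m and angle between leak_bottle's own z axis and vertical below 0.1 rad); the robot touches nothing.
It fails at once if the vent is opened while the supply is not yet shut (value of joint vent_lever above 0.35 rad and value of joint supply_lever below 1.4 rad).
It fails at once if a grip valve's lever is pushed out of line (value of joint any of grip1_lever, grip2_lever above 0.2 rad).
It fails at once if a lever is pinched between the fingers ((contact force between each of supply_lever_c0, supply_lever_c1 and the fingers above 4 N and z of the grasp point in the frame of supply_stem below 0.021 m) or (contact force between each of vent_lever_c0, vent_lever_c1 and the fingers above 4 N and z of the grasp point in the frame of vent_stem below 0.021 m) or (contact force between each of grip1_lever_c0, grip1_lever_c1 and the fingers above 4 N and z of the grasp point in the frame of grip1_stem below 0.021 m) or (contact force between each of grip2_lever_c0, grip2_lever_c1 and the fingers above 4 N and z of the grasp point in the frame of grip2_stem below 0.021 m)).
It fails at once if a thing lying round the manifold is moved or lifted (distance of any of jaw_face, specimen, wrench, leak_bottle from where it was at the start of the episode above 0.02 m).
It also fails if it takes over 54 s, if anything falls off the work surface, if the arm or the gripper's body presses on something with over 40 N, if the wrist force passes 120 N, or if a joint passes its speed limit or range.

## Robot

A 6-joint arm with a two-finger parallel gripper is mounted at the origin on the work surface. World frame = base frame: x ahead of the robot, y to its left, z up, the work surface at z = 0. Lengths are in m, angles in rad, forces in N, time in s.
With the tool pointing down it reaches from about 0.35 to 0.875 m from the base axis. Payload 4.2 kg.
Tool frame: the origin (TCP) lies at the very end of the fingers, on their centre line; the grasp point (between the pads) lies 19 mm behind it; z points along the fingers, y is the direction in which the jaws open and shut (so a half turn about z gives the same grasp; the last joint's range is limited). The gripper opens to 87 mm and grips with 3 to 60 N. Pads are 19 mm wide; open, the fingers measure 117 mm over their backs; the gripper's body (75 mm by 190 mm) begins 51 mm behind the grasp point.
Start: joints at [1.566, 0.385, 0.008, 0, -1.194, -0.259], TCP at [0.163, 0.603, 0.223] pointing down, gripper open.
Joint ranges: [-3.14, 3.14], [-1.21, 2.06], [-1.07, 1.41], [-3.16, 2.05], [-2.99, -0.16], [-3.1, 3.1]. Speed limits (rad/s): [2.79, 2.79, 3.14, 3.14, 3.14, 3.14].

## Interface

Orientations are given as [roll, pitch, yaw] about the fixed x, y, z axes, in that order (R = Rz(yaw) Ry(pitch) Rx(roll)).
In Python, from plant import r, vision gives the robot as it stands.
- The arm moves only by the shell command python3 -m pendant 'ROWS' [FORCE]. ROWS is JSON, a list that holds one entry, the list of rows, each a list of 5 numbers: the finger opening in m, from 0 to 0.087, then the shift along the tool's x, y, z in m, then the turn about the tool's z in units of 5 degrees (1.0 is 5 degrees). A call has exactly 5 rows; each row shifts and turns the commanded pose from where the row before left it, along the tool's axes as they then stand; what a row does not reach is not made up. A row lasts 1/8 s, in which the tool goes at most 62.5 mm and 10.7 degrees, less where a joint would pass 70% of its speed; a pose out of reach is approached as far as the arm can. A call with a gripper value outside its range is refused whole. The fingers move at their own pace and stop on an object; FORCE is the grip in N (left out, the last holds). Time passes only in rows, so rows that do not move let the fingers close, or fill a call up. It gives the time, the measured TCP pose, the force and the opening at its end, in the units of the state.
- r.read_state(): the state, without advancing time (a new reading comes with each control period).
- vision.read_camera(name): name is "side" or "top"; returns a dict with "frame" (420x560x3 uint8, blue, green, red), "z_map" (420x560 float32, m along the optical axis (not along the pixel's ray), 0 where there is no reading), "camera_matrix" (3x3 intrinsics, pixels), "k1" (the pictures are not rectified: a ray, as slopes to the right and down, at radius r is drawn at 1 + k1 r^2 times it, then the intrinsics apply), "position" and "rotation" of the camera in the world. Camera axes: x right, y down, z forward; pixel columns grow to the right and rows downward; lengths in m; the calibration is good to about 2 mm. A picture is of the moment at which its call begins.
- r.hand_in(): hands the job in, once; it reports no verdict.
The state is a dict: "clock": time; "qpos": joint angles; "qvel": joint speeds; "joint_torque": joint torques, N m; "ee_pos": TCP position; "orientation": TCP orientation; "wrist_force": force on the tool from outside, world axes, zero at the start; "wrist_torque": the same for the moment, N m; "finger_gap": finger opening in m.
Only numpy, scipy, OpenCV 4.12 (cv2) and the standard library are available. Lean on these libraries where they do the work, as an engineer would, in place of code of your own. Each camera call takes 0.05 s, during which the arm holds its last target. There are 200 camera calls.

## Working session

There is one attempt and no reset: what is moved stays moved. The work goes in short steps, Python scripts to look and compute and a shell command to move; the robot and the scene stay as the last step left them, time stands still between calls to the robot, and variables do not carry over. Pictures are saved under pics/ and viewed, about 8 in all and at most 12, crops included, and the job is handed in when it is done.

```bash
mkdir -p pics
cat > h.py <<'E'
import numpy as np,cv2,json
from plant import r,vision
def cap(name,tag):
    c=vision.read_camera(name); cv2.imwrite(f'pics/{tag}.png',c['frame']); np.save(f'pics/{tag}.npy',c,allow_pickle=True); return c
def load(tag): return np.load(f'pics/{tag}.npy',allow_pickle=True).item()
def ray(c,uv):
    K=np.array(c['camera_matrix']);d=cv2.undistortPoints(np.array([[uv]],float),K,np.array([c['k1'],0,0,0.]))[0,0]
    return np.array(c['rotation'])@np.array([d[0],d[1],1.])
def onz(c,uv,z):
    d=ray(c,uv);p=np.array(c['position']);return p+d*(z-p[2])/d[2]
def dep(c,uv):
    u,v=map(int,uv);w=c['z_map'][v-1:v+2,u-1:u+2];z=np.median(w[w>0]) if (w>0).any() else 0
    return np.array(c['position'])+ray(c,uv)*z
E
python3 - <<'E'
from h import *
for n in('top','side'):
    c=cap(n,n+'0');print(n,c['position'],c['rotation'],c['camera_matrix'],c['k1'])
print(r.read_state())
E
```

```text
top [0.46357749 0.08841349 1.07222863] [-2.9950128   0.00754085 -1.5908942 ] [[465.31846589   0.         285.3715665 ]
 [  0.         465.31846589 209.08248309]
 [  0.           0.           1.        ]] -0.044566710115218545
side [0.1444791  0.64039624 0.74362958] [-2.2810545  -0.0143009  -2.42814839] [[408.52118127   0.         278.42284899]
 [  0.         408.52118127 213.32846484]
 [  0.           0.           1.        ]] -0.043861787532989006
{'clock': 0.1, 'qpos': array([ 1.56560637e+00,  3.85469197e-01,  6.76542831e-03, -4.61808558e-04,
       -1.19401760e+00, -2.58566004e-01]), 'qvel': array([-2.64989394e-04, -3.40570010e-03,  2.94308319e-03,  5.14430556e-04,
        8.72705051e-05, -1.13303105e-03]), 'joint_torque': array([ 5.28434180e-05, -3.91688097e+01,  1.87937862e+01,  4.23197329e+00,
        1.34963694e-02, -7.33604384e-05]), 'ee_pos': array([0.16279937, 0.60285817, 0.22157249]), 'orientation': array([ 3.13962186e+00, -7.74074568e-05, -2.63926208e-01]), 'wrist_force': array([-0.60140878,  0.61016775, -0.36689496]), 'wrist_torque': array([-0.01769381,  0.05792285,  0.01449816]), 'finger_gap': 0.08726532225235815}
```

View pics/top0.png

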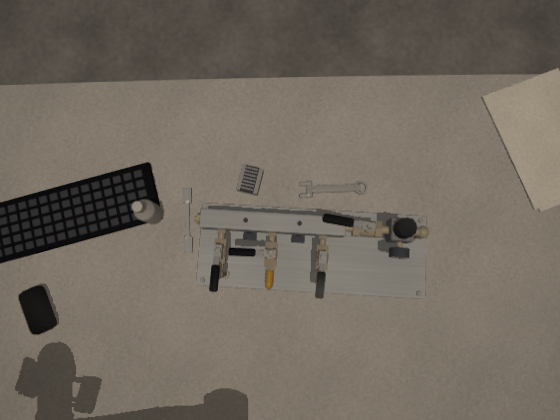

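View pics/side0.png

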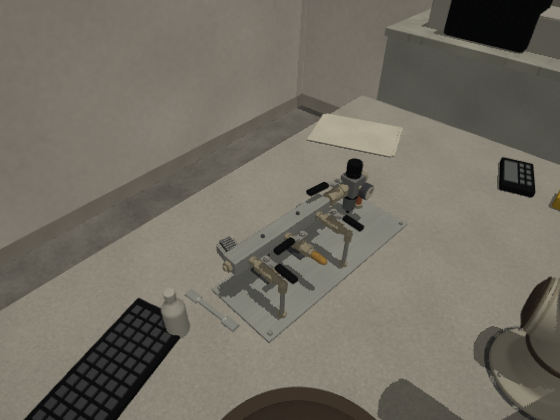

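The top view shows the supply lever at (338,220), pointing left over the block, with the knob at (404,228). The vent is the middle port: its silencer is orange at (269,278) and its lever runs from (254,252) to (230,252). The grip levers are at (215,278) and (321,284), both in line.

```bash
cat >> h.py <<'E'
from scipy.spatial.transform import Rotation as Ro
def fix(c):
    c=dict(c);R=np.array(c['rotation'])
    if R.size==3:c['rotation']=Ro.from_euler('xyz',R).as_matrix()
    return c
def lever(c,box,z,thr=60):
    u0,v0,u1,v1=box;g=c['frame'].max(2)[v0:v1,u0:u1]
    n,l,s,ce=cv2.connectedComponentsWithStats((g<thr).astype(np.uint8));k=1+s[1:,4].argmax()
    ys,xs=np.where(l==k);P=np.array([onz(c,(x+u0,y+v0),z)[:2] for x,y in zip(xs,ys)]).astype(np.float32)
    return cv2.minAreaRect(P*1000),len(P),cv2.boxPoints(cv2.minAreaRect(P*1000)).round(0).tolist()
E
python3 - <<'E'
from h import *
c=fix(load('top0'))
for n,b,z in(('sup',(318,208,360,232),.162),('vent',(226,244,259,260),.154),('gripL',(205,262,224,296),.154),('gripR',(312,266,330,302),.154),('knob',(388,215,420,243),.178)):
    print(n,lever(c,b,z,50))
print('depthchk',dep(c,(338,220)),dep(c,(242,252)),dep(c,(404,228)),dep(c,(270,222)), dep(c,(350,270)))
for uv in((204,279),(419,293),): print('corner screw',onz(c,uv,.01))
s=fix(load('side0'))
for uv in((354,163),(317,189),(284,246),(287,274),(353,223)):print('side',uv,dep(s,uv))
big=cv2.resize(c['frame'][190:310,180:440],None,fx=3,fy=3,interpolation=cv2.INTER_CUBIC)
cv2.imwrite('pics/b.png',cv2.convertScaleAbs(big,alpha=1.5))
E
```

```text
sup (((575.0692749023438, -10.145099639892578), (60.162662506103516, 17.274866104125977), 78.36231994628906), 263, [[561.0, -38.0], [577.0, -41.0], [590.0, 18.0], [573.0, 21.0]])
vent (((516.5986328125, 180.82028198242188), (49.51382827758789, 13.775591850280762), 88.86685180664062), 189, [[509.0, 156.0], [523.0, 156.0], [524.0, 205.0], [510.0, 206.0]])
gripL (((466.8400573730469, 234.6784210205078), (16.284236907958984, 49.5827522277832), 84.30093383789062), 212, [[441.0, 229.0], [491.0, 224.0], [492.0, 240.0], [443.0, 245.0]])
gripR (((463.6921081542969, 26.675302505493164), (13.692283630371094, 19.466289520263672), 88.33102416992188), 79, [[454.0, 20.0], [473.0, 20.0], [474.0, 33.0], [454.0, 34.0]])
knob (((554.5220336914062, -137.2401580810547), (37.66230010986328, 44.88507080078125), 23.841167449951172), 374, [[528.0, -124.0], [546.0, -165.0], [581.0, -150.0], [563.0, -109.0]])
depthchk [ 0.57388794 -0.01042121  0.164085  ] [0.51546283 0.17957205 0.15621661] [ 0.55394057 -0.13614795  0.17751344] [0.57673244 0.12456004 0.13096393] [ 0.47799529 -0.05044336  0.00881815]
corner screw [0.46434663 0.28082088 0.01      ]
corner screw [ 0.42295849 -0.20406959  0.01      ]
side (354, 163) [ 0.55490545 -0.13496133  0.17721115]
side (317, 189) [ 0.57015091 -0.00264423  0.16269253]
side (284, 246) [0.5113871  0.18637841 0.15494659]
side (287, 274) [0.45897069 0.23947048 0.15531099]
side (353, 223) [0.44527392 0.03325984 0.15430965]
```

View pics/b.png

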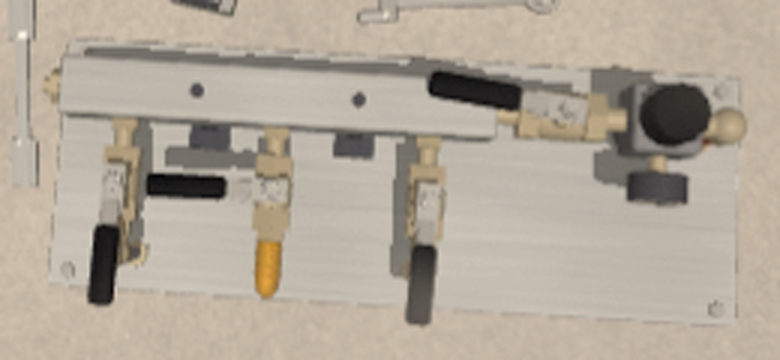

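```bash
python3 -m pendant '[[[0,0.02,0.018,0,0],[0,0.035,0.032,0,0],[0,0.035,0.032,0,0],[0,0.035,0.032,0,0],[0,0.035,0.032,0,0]]]' 20
python3 -m pendant '[[[0,0.035,0.032,0,0],[0,0.035,0.032,0,0],[0,0.035,0.032,0,0],[0,0.035,0.032,0,0],[0,0.035,0.032,0,0]]]'
python3 -m pendant '[[[0,0.035,0.032,0,0],[0,0.035,0.032,0,0],[0,0.035,0.032,0,0],[0,0.03,0.028,0,0],[0,0,0,0,0]]]'
```

```text
clock: 0.72
ee_pos: [0.2798, 0.419, 0.2222]
orientation: [3.141, 0.0, -0.264]
wrist_force: [0.5, -0.4, 0.4]
finger_gap: 0.0453
clock: 1.35
ee_pos: [0.4069, 0.2191, 0.2224]
orientation: [3.141, 0.0, -0.264]
wrist_force: [-0.7, 1.0, 0.5]
finger_gap: 0.0016
clock: 1.98
ee_pos: [0.5051, 0.0636, 0.2218]
orientation: [3.141, 0.001, -0.268]
wrist_force: [-0.6, 0.0, -0.3]
finger_gap: 0.0005
```

```bash
python3 -m pendant '[[[0,0.027,0.023,0,-0.8],[0,0.027,0.023,0,0],[0,0,0,0.02,0],[0,0,0,0.02,0],[0,0,0,0,0]]]'
python3 - <<'E'
from h import *
c=cap('side','s1');t=cap('top','t1');print(r.read_state()['ee_pos'])
a=cv2.resize(c['frame'][120:320,220:420],(400,400),interpolation=cv2.INTER_CUBIC);b=cv2.resize(t['frame'][160:310,250:400],(400,400),interpolation=cv2.INTER_CUBIC)
cv2.imwrite('pics/c.png',cv2.convertScaleAbs(np.hstack([a,b]),alpha=1.5))
E
```

```text
clock: 2.6
ee_pos: [0.5452, 0.0089, 0.1808]
orientation: [3.14, 0.004, -0.194]
wrist_force: [-0.6, 0.8, 0.4]
finger_gap: 0.0004
[0.54685689 0.00915833 0.18305505]
```

View pics/c.png

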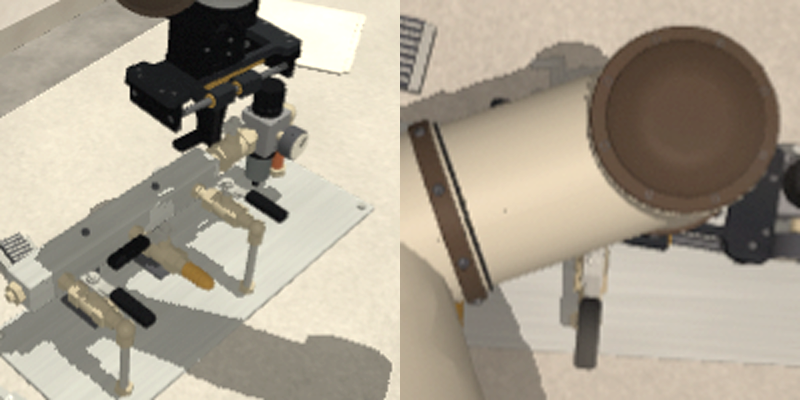

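The side crop shows the closed fingers at about (195,125), on the robot side of the supply lever, whose end shows at (165,143). They are clear of the grip lever at (265,205).

```bash
python3 -m pendant '[[[0,0,0.008,0,0],[0,0,0,0.014,0],[0,0,0,0.013,0],[0,0,0,0,0],[0,0,0,0,0]]]'
python3 -m pendant '[[[0,0.003,0,0,0],[0,0.003,0,0,0],[0,0.003,0,0,0],[0,0.003,0,0,0],[0,0,0,0,0]]]'
```

```text
clock: 3.32
ee_pos: [0.5453, 0.0008, 0.1554]
orientation: [3.141, 0.0, -0.194]
wrist_force: [-0.3, 0.3, 0.1]
finger_gap: 0.0005
clock: 3.95
ee_pos: [0.5563, -0.0015, 0.1554]
orientation: [3.141, 0.002, -0.194]
wrist_force: [-2.8, 1.2, 1.1]
finger_gap: 0.0004
```

```bash
python3 -m pendant '[[[0,0.009,-0.0018,0,1.5],[0,0.0092,-0.0018,0,1.5],[0,0.0092,-0.0018,0,1.5],[0,0.0092,-0.0018,0,1.5],[0,0,0,0,0]]]'
python3 - <<'E'
from h import *
s=r.read_state();y=s['orientation'][2];S=np.array([.562,-.0734]);d=s['ee_pos'][:2]-S
print('along,perp',d@[-np.sin(y),np.cos(y)],d@[np.cos(y),np.sin(y)],y,s['wrist_force'])
E
```

```text
clock: 4.58
ee_pos: [0.593, -0.0083, 0.1553]
orientation: [-3.141, 0.001, -0.717]
wrist_force: [-2.3, 3.1, 0.9]
finger_gap: 0.0003
along,perp 0.06949705574469132 -0.01936759242573802 -0.7166261214014302 [-2.30532002  3.10418679  0.90707749]
```

```bash
python3 -m pendant '[[[0,0.009,-0.0018,0,1.5],[0,0.0092,-0.0018,0,1.5],[0,0.0092,-0.0018,0,1.5],[0,0.0092,-0.0018,0,1.5],[0,0,0,0,0]]]'
python3 -m pendant '[[[0,0.0092,-0.0018,0,1.5],[0,0.0092,-0.0018,0,1.5],[0,0.005,0,0,0.7],[0,0.002,0,0,0],[0,0,0,0,0]]]'
python3 - <<'E'
from h import *
s=r.read_state();y=s['orientation'][2];S=np.array([.562,-.0734]);d=s['ee_pos'][:2]-S
print('along,perp',d@[-np.sin(y),np.cos(y)],d@[np.cos(y),np.sin(y)],y,s['wrist_force'])
E
```

```text
clock: 5.2
ee_pos: [0.6213, -0.0325, 0.1553]
orientation: [-3.14, 0.0, -1.239]
wrist_force: [0.2, 3.9, -1.3]
finger_gap: 0.0005
clock: 5.82
ee_pos: [0.6314, -0.0552, 0.1555]
orientation: [-3.136, 0.002, -1.56]
wrist_force: [3.6, 5.9, -2.8]
finger_gap: 0.0006
along,perp 0.0695585103729456 -0.0175046045925668 -1.5601024788035671 [ 3.59209954  5.9395709  -2.80938446]
```

```bash
python3 -m pendant '[[[0,0.004,-0.001,0,0.6],[0,0.003,0,0,0.4],[0,0.002,0,0,0],[0,0,0,0,0],[0,0,0,0,0]]]'
python3 -m pendant '[[[0,0.001,0,0,0],[0,0.001,0,0,0],[0,0.001,0,0,0],[0,0,0,0,0],[0,0,0,0,0]]]'
```

```text
clock: 6.45
ee_pos: [0.6326, -0.0594, 0.1555]
orientation: [-3.135, 0.009, -1.646]
wrist_force: [1.2, 19.2, -0.7]
finger_gap: 0.0005
clock: 7.08
ee_pos: [0.6327, -0.0596, 0.1555]
orientation: [-3.134, 0.013, -1.645]
wrist_force: [1.2, 27.6, 0.9]
finger_gap: 0.0007
```

```bash
python3 -m pendant '[[[0,-0.009,0,0,0],[0,-0.009,0,0,0],[0,0,0,-0.03,0],[0,0,0,-0.03,0],[0,0,0,0,0]]]'
python3 -m pendant '[[[0,-0.044,0.021,0,0],[0,-0.044,0.021,0,0],[0,-0.044,0.021,0,0],[0,-0.044,0.021,0,0],[0,-0.04,0.021,0,0]]]'
python3 -m pendant '[[[0,0,0,0,1.9],[0,0,0,0,1.9],[0,0,0,0,1.9],[0,0,0,0,1.9],[0,0,0,0,1.9]]]'
python3 -m pendant '[[[0,0,0,0,1.9],[0,0,0,0,1.9],[0,0,0,0,1.9],[0,0,0,0,1.9],[0,0,0,0,0]]]'
python3 - <<'E'
from h import *
c=cap('side','s2');t=cap('top','t2');print(r.read_state()['ee_pos'])
a=cv2.resize(c['frame'][120:320,220:420],(400,400),interpolation=cv2.INTER_CUBIC);b=cv2.resize(t['frame'][160:310,250:400],(400,400),interpolation=cv2.INTER_CUBIC)
cv2.imwrite('pics/d.png',cv2.convertScaleAbs(np.hstack([a,b]),alpha=1.5))
E
```

```text
clock: 7.7
ee_pos: [0.6328, -0.0518, 0.2186]
orientation: [-3.135, -0.0, -1.651]
wrist_force: [0.4, 0.2, -0.2]
finger_gap: 0.0004
clock: 8.32
ee_pos: [0.543, 0.1734, 0.2145]
orientation: [3.14, -0.001, -1.651]
wrist_force: [0.0, -0.9, -0.7]
finger_gap: 0.0006
clock: 8.95
ee_pos: [0.5437, 0.1719, 0.2144]
orientation: [-3.141, -0.002, -2.486]
wrist_force: [0.4, -0.4, 0.1]
finger_gap: 0.0005
clock: 9.57
ee_pos: [0.5437, 0.1721, 0.2146]
orientation: [-3.14, -0.001, 3.141]
wrist_force: [0.3, 0.2, -0.2]
finger_gap: 0.0006
[0.54384867 0.17229417 0.21490256]
```

View pics/d.png

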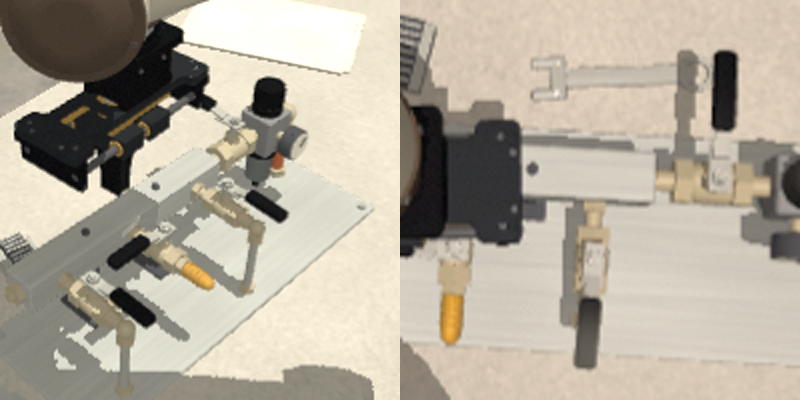

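The supply lever now stands square across its pipe, at (725,90) in the right crop. The fingers, at (118,175) on the left, hang above and behind the vent lever at (128,250).

```bash
python3 - <<'E'
from h import *
c=fix(load('t2'));q=lever(c,(360,174,382,214),.162,50);print(q)
E
python3 -m pendant '[[[0,-0.002,0.004,0,0.2],[0,0,0.004,0.02,0],[0,0,0,0.025,0],[0,0,0,0.023,0],[0,0,0,0,0]]]'
python3 -m pendant '[[[0,0.003,0,0,0],[0,0.003,0,0,0],[0,0.003,0,0,0],[0,0.002,0,0,0],[0,0,0,0,0]]]'
```

```text
(((625.908935546875, -78.22000885009766), (15.927711486816406, 58.806129455566406), 87.19861602783203), 243, [[596.0, -85.0], [655.0, -88.0], [656.0, -72.0], [597.0, -69.0]])
clock: 10.3
ee_pos: [0.5452, 0.1804, 0.1457]
orientation: [-3.139, -0.004, 3.123]
wrist_force: [-0.4, 0.5, -0.9]
finger_gap: 0.0005
clock: 10.92
ee_pos: [0.5355, 0.1812, 0.1481]
orientation: [3.141, 0.001, 3.122]
wrist_force: [0.3, 0.1, 0.0]
finger_gap: 0.0006
```

```bash
python3 -m pendant '[[[0,0.002,0,0,0],[0,0.0076,0.0018,0,-1.5],[0,0.0077,0.0018,0,-1.5],[0,0.0077,0.0018,0,-1.5],[0,0,0,0,0]]]'
python3 -m pendant '[[[0,0.0076,0.0018,0,-1.5],[0,0.0077,0.0018,0,-1.5],[0,0.0077,0.0018,0,-1.5],[0,0.0077,0.0018,0,-1.5],[0,0,0,0,0]]]'
python3 - <<'E'
from h import *
s=r.read_state();y=s['orientation'][2];S=np.array([.5155,.1235]);d=s['ee_pos'][:2]-S
print('along,perp',d@[np.sin(y),-np.cos(y)],d@[np.cos(y),np.sin(y)],y,s['wrist_force'])
E
```

```text
clock: 11.55
ee_pos: [0.5105, 0.1851, 0.1481]
orientation: [3.14, 0.003, -2.769]
wrist_force: [1.5, 2.6, 1.0]
finger_gap: 0.0003
clock: 12.18
ee_pos: [0.4807, 0.1749, 0.1481]
orientation: [3.141, 0.003, -2.247]
wrist_force: [0.4, 6.1, 1.2]
finger_gap: 0.0003
along,perp 0.05930907178988409 -0.018311815027389704 -2.247141187048176 [0.44440158 6.11678816 1.21239606]
```

```bash
python3 -m pendant '[[[0,0.0079,0.0018,0,-1.5],[0,0.0079,0.0018,0,-1.5],[0,0.0079,0.0018,0,-1.5],[0,0.0079,0.0018,0,-1.5],[0,0,0,0,0]]]'
python3 -m pendant '[[[0,0.004,0.0005,0,-0.7],[0,0.003,0,0,0],[0,0.002,0,0,0],[0,0,0,0,0],[0,0,0,0,0]]]'
```

```text
clock: 12.8
ee_pos: [0.4601, 0.1499, 0.148]
orientation: [-3.141, 0.002, -1.725]
wrist_force: [0.8, 6.1, 1.3]
finger_gap: 0.0008
clock: 13.42
ee_pos: [0.4598, 0.1487, 0.1482]
orientation: [-3.137, 0.016, -1.665]
wrist_force: [-7.4, 29.0, 0.3]
finger_gap: 0.0002
```

```bash
python3 -m pendant '[[[0,-0.01,0,0,0],[0,-0.008,0,0,0],[0,0,0,-0.04,0],[0,0,0,-0.05,0],[0,0,0,0,0]]]'
python3 -m pendant '[[[0,-0.05,0.01,0,0],[0,-0.05,0.01,0,0],[0,-0.05,0.01,0,0],[0,-0.05,0.01,0,0],[0,-0.05,0.01,0,0]]]'
python3 -m pendant '[[[0,-0.05,0.01,0,0],[0,-0.04,0.01,0,0],[0,0,0,0,0],[0,0,0,0,0],[0,0,0,0,0]]]'
python3 - <<'E'
from h import *
t=cap('top','t3');c=fix(t);print(r.read_state()['ee_pos'])
cv2.imwrite('pics/e.png',cv2.convertScaleAbs(t['frame'],alpha=1.4))
print('sup',lever(c,(360,174,382,214),.162,50));print('vent',lever(c,(258,262,285,302),.154,50));print('gL',lever(c,(205,262,224,296),.154,50))
a=load('top0')['frame'].astype(int)
E
```

```text
clock: 14.05
ee_pos: [0.4615, 0.1581, 0.2411]
orientation: [-3.136, 0.003, -1.662]
wrist_force: [-0.4, -0.2, -0.8]
finger_gap: 0.0004
clock: 14.68
ee_pos: [0.4317, 0.4116, 0.2359]
orientation: [3.14, -0.004, -1.663]
wrist_force: [-0.2, -0.2, 0.4]
finger_gap: 0.0007
clock: 15.3
ee_pos: [0.4207, 0.5015, 0.2374]
orientation: [3.141, -0.001, -1.662]
wrist_force: [-0.3, -0.1, -0.2]
finger_gap: 0.0006
[0.42080559 0.50162581 0.2377336 ]
sup (((625.908935546875, -78.22000885009766), (15.927711486816406, 58.806129455566406), 87.19861602783203), 243, [[596.0, -85.0], [655.0, -88.0], [656.0, -72.0], [597.0, -69.0]])
vent (((457.1438293457031, 129.42481994628906), (15.632529258728027, 48.34785842895508), 88.8636474609375), 198, [[433.0, 122.0], [481.0, 121.0], [481.0, 137.0], [433.0, 138.0]])
gL (((466.8400573730469, 234.6784210205078), (16.284236907958984, 49.5827522277832), 84.30093383789062), 212, [[441.0, 229.0], [491.0, 224.0], [492.0, 240.0], [443.0, 245.0]])
```

View pics/e.png

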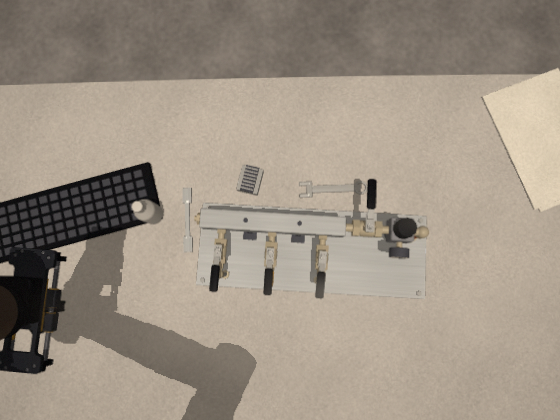

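The vent lever now lies over its silencer at (268,280), and the supply lever is across its pipe at (372,194). Jaw face, wrench, specimen and bottle are where they were. I'll check the angles more closely before handing in.

Run:
```python
from h import *
c=fix(load('t3'));o=fix(load('top0'))
def ang(c,b,z,thr):
    u0,v0,u1,v1=b;g=c['frame'].max(2)[v0:v1,u0:u1]
    n,l,s,_=cv2.connectedComponentsWithStats((g<thr).astype(np.uint8));k=1+s[1:,4].argmax();ys,xs=np.where(l==k)
    P=np.array([onz(c,(x+u0,y+v0),z)[:2] for x,y in zip(xs,ys)],np.float32)
    vx,vy,x,y=cv2.fitLine(P,cv2.DIST_L2,0,1e-4,1e-4).ravel();return round(float(np.arctan(vy/vx)),3),(P.mean(0)*1e3).round(1),len(P)
for n,im,b,z,t in(('sup',c,(360,174,382,214),.162,50),('vent',c,(258,266,280,300),.154,50),('gL',c,(205,262,224,296),.154,50),('gR',c,(312,266,330,302),.154,75),('gL0',o,(205,262,224,296),.154,50),('gR0',o,(312,266,330,302),.154,75)):print(n,ang(im,b,z,t))
a=onz(c,(204,279),.01)-onz(c,(419,293),.01);print('yaw screws',-np.arctan2(a[0],a[1]))
# block front/back top edges by depth
pts=[(u,v) for u in range(205,345) for v in range(195,250) if abs(dep(c,(u,v))[2]-.13)<.004]
P=np.array([dep(c,p)[:2] for p in pts],np.float32);l=cv2.fitLine(P,cv2.DIST_HUBER,0,1e-4,1e-4).ravel();print('yaw block',-np.arctan(l[0]/l[1]),len(P))
d=np.abs(c['frame'].astype(int)-o['frame']).max(2)
for n,b in(('jaw',(234,160,268,200)),('wrench',(296,176,364,202)),('spec',(180,184,194,255)),('bottle',(128,196,164,226))):
    print(n,(d[b[1]:b[3],b[0]:b[2]]>25).sum())
```

```text
sup (-0.092, array([625.4, -78.5], dtype=float32), 243)
vent (-0.104, array([458. , 129.8], dtype=float32), 198)
gL (-0.101, array([467.1, 234.7], dtype=float32), 212)
gR (-0.099, array([450.9,  28.4], dtype=float32), 212)
gL0 (-0.101, array([467.1, 234.7], dtype=float32), 212)
gR0 (-0.093, array([451. ,  28.5], dtype=float32), 215)
yaw screws -0.0851492523694214
yaw block -0.081838325 2719
jaw 0
wrench 166
spec 0
bottle 0
```

```bash
python3 -c "
from plant import r
print(r.hand_in())"
```

```text
the job is handed in; nothing more can be done
None
```

I shut the supply valve first, then opened the vent (the middle port valve), and handed the job in at about 15 s of the 54 s allowed. I used closed fingers against one side of each lever, so nothing was pinched. Each lever was pushed until the force rose to 28–29 N at its stop.

| Check in the last top view | Result |
|---|---|
| Supply lever | about 1.58 rad (needs over 1.45) |
| Vent lever | about 1.55 rad (needs over 1.45) |
| First grip lever (left in the picture) | no change, about 0.02 rad out of line |
| Second grip lever (right in the picture) | 0.006 rad change, about 0.02 rad out of line |
| Jaw face, specimen, bottle | no changed pixels |
| Gripper | parked clear at z = 0.24 m, no contact force |

- **Wrench:** 166 pixels changed around it. I put this down to the supply lever's new position and shadow. The fingers never came lower than about 145 mm, and it looks unmoved in the picture.
- **Lever angles:** a first rectangle fit disagreed with the line fit in the table. It put the supply at about 1.60 rad and the vent at about 1.47 rad, only just over the limit. I trusted the line fit, because the vent lever comes out parallel to the grip levers and it was driven onto its stop.

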